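# Show the washed meat mallet to the phone for the cleaning record

### The arm

A 7-joint arm with a two-finger parallel gripper is mounted at the origin on the work surface. World frame = base frame: x ahead of the robot, y to its left, z up, the work surface at z = 0. Lengths are in m, angles in rad, forces in N, time in s.
With the tool pointing down it reaches from about 0.425 to 0.95 m from the base axis. Payload 4.7 kg.
Tool frame: the origin (TCP) lies midway between the tips of the shut fingers; the grasp point (between the pads) lies 19 mm behind it; z points along the fingers, y is the line along which they close (so a half turn about z gives the same grasp; the last joint's range is limited). The gripper opens to 85 mm and grips with 20 to 120 N. Pads are 22 mm wide; open, the fingers measure 114 mm over their backs; the gripper's body (76 mm by 85 mm) begins 54 mm behind the grasp point. The pads swing forward as they close: fully open they stand 13 mm farther back than shut.
Start: joints at [1.247, 0.469, -0.049, 1.532, 0.024, 1.141, -0.082], TCP at [0.196, -0.646, 0.231] pointing down, gripper open.
Joint ranges: [-2.59, 2.59], [-0.33, 1.99], [-1.39, 1.29], [0.1, 2.45], [-1.04, 4.18], [0.21, 1.99], [-2.66, 2.66]. Speed limits (rad/s): [2.57, 2.57, 3.14, 3.14, 3.14, 3.14, 3.14].

### API

Orientations are given as a rotation vector (axis times angle).
In Python, from workcell import telemetry, capture, calibration, bot, cut_out, mark_of gives the robot as it stands.
- The arm moves only by the shell command python3 -m creep 'ROWS' [FORCE]. ROWS is JSON, one flat list of numbers, 7 for each row, row after row: the turn, a rotation vector about the tool's x, y, z in degrees, then the shift along the tool's x, y, z in mm, then the closure, from -1 (fully open) to 1 (shut). A call has 1 to 8 rows; each row is the pose to reach, as a shift and turn from the pose commanded when the call began, along the tool's axes at that moment; what a row does not reach only later rows make up. A row lasts 1/10 s, in which the tool goes at most 50 mm and 8.59 degrees, less where a joint would pass 70% of its speed; a pose out of reach is approached as far as the arm can. A call with a gripper value outside its range is refused whole. The fingers move at their own pace and stop on an object; FORCE is the grip in N (left out, the last holds). Time passes only in rows, so rows that repeat a pose let the fingers close. It gives the time, the measured TCP pose, the force, the opening and the grip force at its end, in the units of the state.
- telemetry.state(): the state, without advancing time (a new reading comes with each control period).
- capture(name): name is "scene" or "side" or "wrist"; returns the picture (384x512x3 uint8, blue, green, red); there is no depth.
- calibration(name): a dict with "K" (3x3 intrinsics, pixels), "view" (4x4, takes a point from world to camera coordinates); the wrist camera has in their place "mount" (4x4, takes a point from camera to tool coordinates, whose origin is the TCP and whose axes are the flange's). Camera axes: x right, y up, looking along -z (the intrinsics and any distortion apply to the point x, -y, -z); pixel columns grow to the right and rows downward; lengths in m; the calibration is good to about 2 mm. A picture is of the moment at which its call begins: read the wrist's pose just before it. calibration takes no time and is no camera call.
- bot.close_job(): hands the job in; it is judged then, once.
Trained networks look in the newest picture that a camera, given by its name, has taken for a name from the list of things; names that differ only in an ending like _2 or _b are one class to them, and where a whole thing is asked for, a point or a joint stands for the part that bears it (a point fixed in the world has none). Each returns a list of dicts, best first, with "confidence" (0 to 1); they miss things now and then, are a little off and sometimes report something else, mostly with a low value. They report only what shows in the picture. A call takes as long as a camera call.
- cut_out(query, camera): "mask" (384x512 bool, what is visible of it) and "extent" ([left, top, right, bottom] in pixels, round what is visible of it).
- mark_of(query, camera): "location" ([row, column] in pixels: a listed point, or the origin of a listed thing).
The state is a dict: "time_s": time; "joint_pos": joint angles; "joint_vel": joint speeds; "tau": joint torques, N m; "tcp_pos": TCP position; "ee_rot": TCP orientation; "force": force on the tool from outside, world axes, zero at the start; "wrist_torque": the same for the moment, N m; "finger_gap": finger opening in m; "finger_force": force on a finger pad.
Only numpy, scipy, OpenCV 4.12 (cv2) and the standard library are available. Lean on these libraries where they do the work, as an engineer would, in place of code of your own. Each camera call takes 0.05 s, during which the arm holds its last target. There are 200 camera calls.

### The job

The phone on the small tripod is set up to photograph the washed meat mallet for the kitchen's cleaning record. Take the mallet out of the steel pan by its wooden handle and hold it up in front of the phone's lens: toothed face square to the lens and centred on it, handle level, teeth about 12 cm from the lens. Finish while holding it still there for the picture, and leave the pan, the phone and the other things on the table where they are.

Things in the scene. Friction and masses are not known exactly. Their poses are not given: they have to be found in the camera images.
- mallet: Meat mallet, cast aluminium head on a pale wooden handle, 0.35 to 0.55 kg, loose in the pan. Origin: centre of the head. Handle points to -x; +y points out of the toothed face; z up as it lies level. Head 50 mm along x, 50 along z, 74 along y: toothed face (5 x 5 pyramid teeth) at y = +37, smooth face at y = -37 mm. Centre of mass about x = -19 mm: grip firmly, near the head.
- handle (a point): A point on the centre line of the mallet's wooden handle near the head, at x = -58 mm in the mallet's frame, 25 mm above the pan's floor; axes as the mallet's. The handle is 22 mm wide (y), 26 mm high (z), from x = -31 to -181 mm, then an end knob 26 by 30 mm to x = -200 mm and a thin wire loop. Between head and handle is a round metal socket of 25 mm diameter.
- teeth (a point): The centre of the toothed face of the mallet, at the tips of the teeth; axes as the mallet's.
- lens (a point): Centre of the phone's large lens, on the back of the phone. Axes fixed to the phone: it looks along its own -x, level; z up. The tripod's height varies: the lens is 185 to 230 mm above the table. The phone stands upright, 74 mm wide, 155 mm tall, 8 mm thick; the lens is on its centre line, 30 mm below its top.
- tripod: Small black three-legged table tripod, loose, carrying the phone (0.7 kg together). Origin on the table under its mast; axes parallel to the lens's. Feet 85 mm from the origin, one along +x, the others at 120 degrees to it; the lens lies 10 mm to +x of the mast's axis.
- pan: Open stainless steel pan, loose, 1.2 kg, 325 mm along x, 265 mm along y, 65 mm tall; walls and floor 3 mm thick (the rolled rim makes it 4 mm wider all round and 4 mm taller). Origin at the centre of its underside.
- board: Dark wooden cutting board, loose, 240 by 360 by 24 mm; origin at the centre of its underside. Bystander.
- jar: Glass seasoning jar with a steel cap, 66 mm diameter, 100 mm tall; origin at the centre of its underside. Bystander.
- bowl: Steel bowl, 170 mm diameter, 70 mm tall; origin at the centre of its underside. Bystander.
- tray: Shallow white plastic tray, 170 by 230 by 30 mm; origin at the centre of its underside. Bystander.

How it is judged:
On the way:
1. the mallet is lifted clear out of the pan, held by its handle (height (world z) of mallet above 0.11 m and contact force between the fingers and mallet above 1 N and contact force between mallet and pan below 0.1 N and x of the grasp point in the frame of mallet between -0.205 and -0.03 m), for 0.2 s.
At the end, for the whole second after the job is handed in: Held by the handle in the gripper alone, still; centre of the toothed face within 25 mm of the lens axis sideways and in height, 80 to 165 mm in front of it, facing it within 0.22 rad, handle level within 0.22 rad; lens moved under 20 mm, pan under 40 mm, board, jar, bowl, tray under 30 mm (x of teeth in the frame of lens between -0.165 and -0.08 m and y of teeth in the frame of lens between -0.025 and 0.025 m and z of teeth in the frame of lens between -0.025 and 0.025 m and angle between the y axis of mallet and the x axis of lens, either way round below 0.22 rad and y of lens in the frame of teeth above 0.05 m and angle between mallet's own x axis and vertical between 1.35 and 1.79 rad and contact force between the fingers and mallet above 1 N and x of the grasp point in the frame of mallet between -0.205 and -0.03 m and linear speed of mallet below 0.03 m/s and angular speed of mallet below 0.2 rad/s and contact force between mallet and tripod below 0.1 N and contact force between mallet and pan below 0.1 N and contact force between mallet and jar below 0.1 N and contact force between mallet and board below 0.1 N and distance of lens from where it was at the start of the episode below 0.02 m and distance of pan from where it was at the start of the episode below 0.04 m and distance of each of board, jar, bowl, tray from where it was at the start of the episode below 0.03 m); the arm keeps its last pose, push and grip.
It fails at once if the phone or its tripod is knocked (lens moved 20 mm) (distance of lens from where it was at the start of the episode above 0.02 m).
It fails at once if the pan is dragged (40 mm) (distance of pan from where it was at the start of the episode above 0.04 m).
It fails at once if a bystander is pushed (30 mm) (distance of any of board, jar, bowl, tray from where it was at the start of the episode above 0.03 m).
It also fails if it takes over 37 s, if anything falls off the work surface, if the arm or the gripper's body presses on something with over 40 N, if the wrist force passes 120 N, or if a joint passes its speed limit or range.

## Working session

There is one attempt and no reset: what is moved stays moved. The work goes in short steps, Python scripts to look and compute and a shell command to move; the robot and the scene stay as the last step left them, time stands still between calls to the robot, and variables do not carry over. Pictures are saved under pics/ and viewed, at most 10 in all, crops included, and the job is handed in when it is done.

```bash
mkdir -p pics; ls; cat > h.py <<'E'
import numpy as np, cv2
from scipy.spatial.transform import Rotation as R
from workcell import telemetry, capture, calibration, bot, cut_out, mark_of
def cam(name):
    c=calibration(name); K=np.array(c["K"])
    if "view" in c: V=np.array(c["view"])
    else:
        s=telemetry.state(); T=np.eye(4); T[:3,:3]=R.from_rotvec(s["ee_rot"]).as_matrix(); T[:3,3]=s["tcp_pos"]
        V=np.linalg.inv(T@np.array(c["mount"]))
    return K,V
def ray(name,rc,KV=None):
    K,V=KV or cam(name); Vi=np.linalg.inv(V)
    d=np.linalg.inv(K)@[rc[1],rc[0],1]; d=Vi[:3,:3]@(d*[1,-1,-1]); return Vi[:3,3],d/np.linalg.norm(d)
def atz(name,rc,z,KV=None):
    o,d=ray(name,rc,KV); return o+d*(z-o[2])/d[2]
def tri(rays):
    A=sum(np.eye(3)-np.outer(d,d) for o,d in rays); b=sum((np.eye(3)-np.outer(d,d))@o for o,d in rays)
    p=np.linalg.solve(A,b); return p,[np.linalg.norm((np.eye(3)-np.outer(d,d))@(p-o)) for o,d in rays]
def proj(name,p,KV=None):
    K,V=KV or cam(name); q=V[:3,:3]@p+V[:3,3]; u=K@(q*[1,-1,-1]); return u[:2]/u[2]
E
python3 - <<'E'
from h import *
np.set_printoptions(precision=3,suppress=True)
print(calibration("scene").keys(), telemetry.state())
ims=[]
for n in("scene","side"):
    im=capture(n).copy(); K,V=cam(n); print(n,np.linalg.inv(V)[:3,3])
    for q in("mallet","handle","teeth","lens","tripod","pan","board","jar","bowl","tray"):
        r=mark_of(q,n)
        print(q,[(np.round(x["location"]),round(x["confidence"],2)) for x in r[:2]])
        if r:
            a,b=r[0]["location"]; cv2.circle(im,(int(b),int(a)),2,(0,0,255),-1)
    cv2.imwrite(f"pics/{n}.png",cv2.resize(im,(800,600)))
E
```

```text
pics
dict_keys(['K', 'view']) {'time_s': 0.0, 'joint_pos': array([ 1.247,  0.469, -0.049,  1.534,  0.024,  1.141, -0.082]), 'joint_vel': array([ 0.001, -0.001,  0.001,  0.001, -0.001,  0.001,  0.   ]), 'tau': array([ -0.001, -51.031,  -0.047, -23.772,   0.011,   0.007,   0.   ]), 'tcp_pos': array([ 0.196, -0.645,  0.23 ]), 'ee_rot': array([-3.106, -0.461,  0.001]), 'force': array([ 0.324, -0.232, -0.   ]), 'wrist_torque': array([-0.036, -0.025,  0.058]), 'finger_force': 0.0, 'finger_gap': 0.08530201271185026}
scene [ 1.143 -0.598  1.258]
mallet [(array([130., 277.]), 0.69), (array([235., 222.]), 0.67)]
handle [(array([239., 205.]), 0.75)]
teeth [(array([231., 219.]), 0.7)]
lens [(array([172., 344.]), 0.66), (array([233., 202.]), 0.24)]
tripod [(array([205., 331.]), 0.65)]
pan [(array([237., 201.]), 0.55)]
board [(array([133., 276.]), 0.66)]
jar [(array([259., 294.]), 0.79), (array([229., 221.]), 0.31)]
bowl [(array([272., 110.]), 0.94)]
tray [(array([145., 363.]), 0.94), (array([131., 277.]), 0.7)]
side [0.21  0.895 0.774]
mallet [(array([192., 266.]), 0.89), (array([256., 180.]), 0.62)]
handle [(array([183., 277.]), 0.95)]
teeth [(array([196., 274.]), 0.71)]
lens [(array([209., 166.]), 0.72)]
tripod [(array([256., 180.]), 0.63)]
pan [(array([193., 283.]), 0.91), (array([192., 266.]), 0.33)]
board [(array([316., 299.]), 0.86)]
jar [(array([205., 199.]), 0.89)]
bowl []
tray [(array([363., 157.]), 0.62)]
```

View pics/scene.png

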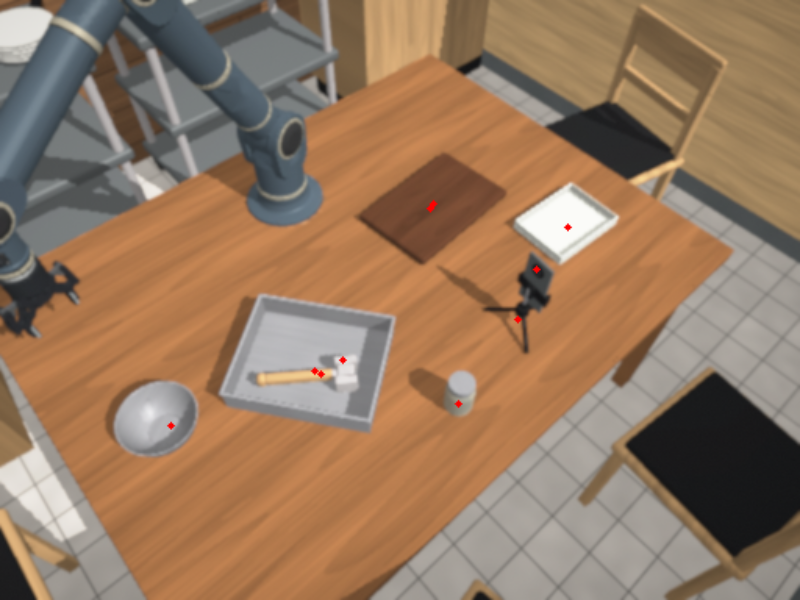

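View pics/side.png

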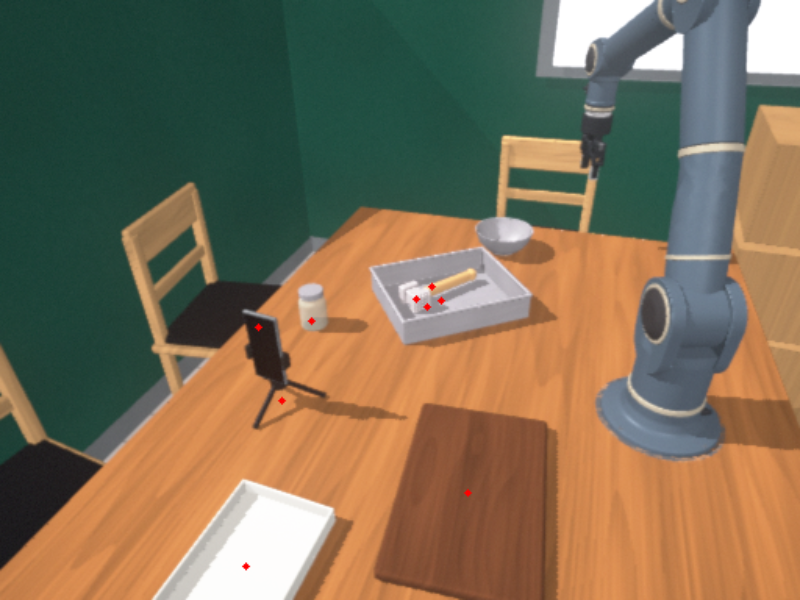

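```bash
python3 - <<'E'
from h import *
np.set_printoptions(precision=3,suppress=True)
S={"mallet":((235,222),(192,266)),"handle":((239,205),(183,277)),"teeth":((231,219),(196,274)),"lens":((172,344),(209,166)),"tripod":((205,331),(256,180)),"pan":((237,201),(193,283)),"jar":((259,294),(205,199))}
Z=dict(mallet=.028,handle=.028,teeth=.028,tripod=0,pan=0,jar=0)
for k,(a,b) in S.items():
    print(k,*tri([ray("scene",a),ray("side",b)]), *( [atz("scene",a,Z[k]),atz("side",b,Z[k])] if k in Z else []))
E
```

```text
mallet [ 0.559 -0.22   0.025] [np.float64(0.0004494639311690632), np.float64(0.0004494639311691481)] [ 0.56  -0.221  0.028] [ 0.558 -0.214  0.028]
handle [ 0.534 -0.279  0.035] [np.float64(0.00284808093630234), np.float64(0.00284808093630239)] [ 0.533 -0.276  0.028] [ 0.535 -0.293  0.028]
teeth [ 0.529 -0.215  0.012] [np.float64(0.0038402842575077194), np.float64(0.003840284257507554)] [ 0.54  -0.219  0.028] [ 0.519 -0.196  0.028]
lens [0.725 0.201 0.194] [np.float64(0.0030881527948026866), np.float64(0.0030881527948024273)]
tripod [ 0.721  0.185 -0.   ] [np.float64(0.0012117452628383587), np.float64(0.0012117452628383587)] [0.72  0.184 0.   ] [0.722 0.185 0.   ]
pan [ 0.503 -0.274 -0.003] [np.float64(0.0009374715807308291), np.float64(0.0009374715807307708)] [ 0.503 -0.275  0.   ] [ 0.502 -0.269  0.   ]
jar [ 0.789 -0.085  0.005] [np.float64(9.651294898332205e-05), np.float64(9.651294898343498e-05)] [ 0.787 -0.083  0.   ] [ 0.792 -0.092  0.   ]
```

The phone stands near (0.72, 0.19) with its lens about 0.19 m up. The pan is near (0.50, -0.27), with the mallet's handle pointing about (-0.4, -0.9) from the head, which is at about pixel (345,370) in the scene view. I'll go above the handle and look from close by.

```bash
python3 -m creep '[0,0,-6,40,-23,-5,-1, 0,0,-12,85,-50,-10,-1, 0,0,-19,128,-75,-15,-1, 0,0,-25,172,-100,-20,-1, 0,0,-31,215,-126,-20,-1, 0,0,-37,258,-151,-20,-1, 0,0,-43,301,-176,-20,-1, 0,0,-47,344,-202,-20,-1]' && python3 -m creep '[0,0,-3,35,30,0,-1, 0,0,-3,70,45,0,-1,0,0,-3,80,50,0,-1,0,0,-3,80,50,0,-1]'
python3 - <<'E'
from h import *
np.set_printoptions(precision=3,suppress=True)
s=telemetry.state();print(s["time_s"],s["tcp_pos"],R.from_rotvec(s["ee_rot"]).as_matrix())
KV=cam("wrist");print(KV[0], np.linalg.inv(KV[1]))
im=capture("wrist").copy()
for q,z in(("mallet",.028),("handle",.028),("teeth",.028),("pan",0)):
    for r in mark_of(q,"wrist")[:2]:
        print(q,np.round(r["location"]),round(r["confidence"],2),atz("wrist",r["location"],z,KV))
        a,b=r["location"]; cv2.circle(im,(int(b),int(a)),3,(0,0,255),-1)
cv2.imwrite("pics/w1.png",im)
E
```

```text
time_s: 1.9
tcp_pos: [0.4654, -0.3538, 0.2517]
ee_rot: [2.662, 1.666, 0.0]
force: [0.5, -0.6, -0.7]
finger_gap: 0.0857
finger_force: 0.0
time_s: 2.3
tcp_pos: [0.5458, -0.3034, 0.2512]
ee_rot: [-2.618, -1.737, -0.001]
force: [1.1, -0.4, -0.4]
finger_gap: 0.0855
finger_force: 0.0
2.3 [ 0.546 -0.303  0.251] [[ 0.389  0.921  0.   ]
 [ 0.921 -0.389  0.001]
 [ 0.001  0.    -1.   ]]
[[315.53    0.    254.025]
 [  0.    315.53  191.824]
 [  0.      0.      1.   ]] [[ 0.921  0.37   0.12   0.577]
 [-0.389  0.876  0.286 -0.231]
 [ 0.001 -0.31   0.951  0.395]
 [ 0.     0.     0.     1.   ]]
mallet [ 94. 247.] 0.67 [ 0.568 -0.233  0.028]
handle [146. 236.] 0.95 [ 0.533 -0.281  0.028]
handle [ 95. 246.] 0.57 [ 0.566 -0.234  0.028]
teeth [ 87. 215.] 0.57 [ 0.538 -0.213  0.028]
pan [147. 205.] 0.72 [ 0.493 -0.271  0.   ]
```

View pics/w1.png

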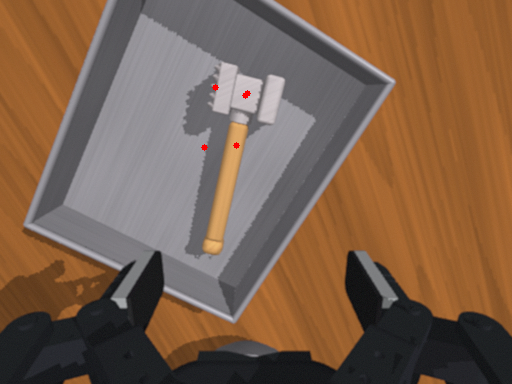

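The picture shows the handle running from the knob (212,247) to the socket (239,115), the head centred at (248,93), and the toothed face on the left. This agrees with the detections.

```bash
python3 - <<'E'
from h import *
np.set_printoptions(precision=4,suppress=True)
s=telemetry.state(); Rt=R.from_rotvec(s["ee_rot"]).as_matrix(); KV=cam("wrist")
im=capture("wrist"); hsv=cv2.cvtColor(im,cv2.COLOR_BGR2HSV)
m=cut_out("mallet","wrist")
M=np.zeros(im.shape[:2],bool); M[110:256,195:255]=True   # window round the handle
M&=(hsv[...,1]>70)&(hsv[...,0]<30)&(hsv[...,2]>90)
n,l,st,_=cv2.connectedComponentsWithStats(M.astype(np.uint8)); k=1+st[1:,4].argmax(); ys,xs=np.where(l==k); print(st[k])
P=np.array([atz("wrist",(y,x),.034,KV) for y,x in zip(ys,xs)])
c=P.mean(0); d=np.linalg.svd(P-c,full_matrices=0)[2][0]; d*=np.sign(d[1]); t=(P-c)@d
print("dir",d,np.degrees(np.arctan2(d[1],d[0])),"ends",c+d*t.min(),c+d*t.max(),"len",np.ptp(t),"wid",np.ptp((P-c)@[-d[1],d[0],0]))
head=c+d*(t.max()+.031); g=head-d*.058
print("head",head,"grip",g,"tool delta mm",1e3*Rt.T@(g-s["tcp_pos"]),"tool y yaw",np.degrees(np.arctan2(Rt[1,1],Rt[0,1])))
for r in m[:2]: print(r["extent"],r["confidence"])
E
```

```text
[ 204  117   45  134 2512]
dir [0.5919 0.806  0.    ] 53.70748113353192 ends [ 0.4471 -0.3947  0.034 ] [ 0.5474 -0.2583  0.034 ] len 0.1692980022684828 wid 0.025712997669290798
head [ 0.5657 -0.2333  0.034 ] grip [ 0.5314 -0.28    0.034 ] tool delta mm [ 20.9035 -21.3034 217.3306] tool y yaw -23.307286046880535
[204.2, 57.3, 285.0, 253.5] 0.92
```

Length 169 mm and width about 25 mm match the handle, which runs at 53.7°. Turn +13°, grip at x ≈ -52 mm, go down.

```bash
python3 -m creep '[0,0,5,11,-10,20,-1, 0,0,10,22,-21,60,-1, 0,0,13,22,-21,100,-1, 0,0,13,22,-21,140,-1, 0,0,13,22,-21,180,-1, 0,0,13,22,-21,210,-1, 0,0,13,22,-21,230,-1, 0,0,13,22,-21,239,-1]' 100 && python3 -m creep '[0,0,0,0,0,0,-1,0,0,0,0,0,0,-0.2,0,0,0,0,0,0,0.3,0,0,0,0,0,0,1,0,0,0,0,0,0,1,0,0,0,0,0,0,1,0,0,0,0,0,0,1,0,0,0,0,0,0,1]' 100
```

```text
time_s: 3.45
tcp_pos: [0.532, -0.2772, 0.0102]
ee_rot: [-2.799, -1.421, 0.004]
force: [-0.1, -0.5, 0.7]
finger_gap: 0.0855
finger_force: 0.0
time_s: 4.25
tcp_pos: [0.5338, -0.277, 0.0132]
ee_rot: [2.8, 1.423, 0.0]
force: [-2.1, 0.6, 5.2]
finger_gap: 0.0202
finger_force: 97.5
```

```bash
python3 -m creep '[0,0,0,0,0,-8,1,0,0,0,0,0,-25,1,0,0,0,0,0,-50,1,0,0,0,0,0,-80,1,0,0,0,0,0,-115,1,0,0,0,0,0,-150,1,0,0,0,0,0,-180,1,0,0,0,0,0,-200,1]' && python3 -m creep '[0,0,0,0,0,0,1,0,0,0,0,0,0,1,0,0,0,0,0,0,1]'
python3 - <<'E'
from h import *
np.set_printoptions(precision=4,suppress=True)
s=telemetry.state(); KV=cam("wrist"); Rt=R.from_rotvec(s["ee_rot"]).as_matrix(); print(s["force"],s["wrist_torque"])
im=[capture("wrist"),capture("side")]
for q in("mallet","handle","teeth"):
  for n in("wrist","side"):
    print(q,n,[(np.round(r["location"]),round(r["confidence"],2)) for r in mark_of(q,n)[:2]])
cv2.imwrite("pics/w2.png",np.hstack([cv2.resize(i,(400,300)) for i in im]))
# expected mallet projections, if undisturbed
for x,y in((0,0),(0,.037),(-.2,0)):
    p=s["tcp_pos"]+Rt@np.array([x+.052,-y,-.017]); print(proj("wrist",p,KV)[::-1],proj("side",p)[::-1])
E
```

```text
time_s: 5.05
tcp_pos: [0.5337, -0.277, 0.2143]
ee_rot: [2.799, 1.423, 0.001]
force: [0.3, -0.7, -6.0]
finger_gap: 0.0202
finger_force: 98.2
time_s: 5.35
tcp_pos: [0.5322, -0.2765, 0.2101]
ee_rot: [-2.798, -1.422, 0.004]
force: [-0.8, -0.2, -5.1]
finger_gap: 0.0205
finger_force: 98.4
[-0.8167 -0.1745 -5.1131] [-0.1176  0.1105 -0.0164]
mallet wrist [(array([148., 252.]), 0.92)]
mallet side [(array([145., 269.]), 0.82), (array([207., 166.]), 0.73)]
handle wrist [(array([271., 253.]), 0.65)]
handle side []
teeth wrist [(array([148., 164.]), 0.76)]
teeth side []
[157.3746 252.2321] [143.4807 265.9122]
[157.3912 161.1827] [146.8612 272.0395]
[483.8306 252.7937] [130.2802 306.4647]
```

View pics/w2.png

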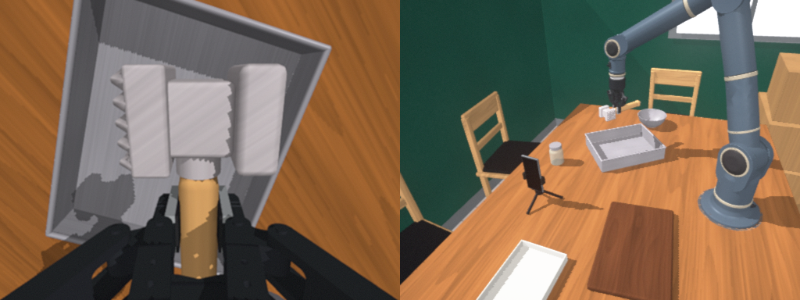

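The mallet is held; the teeth are on the left in the wrist view (around (150,150) full size), and the head sits about 57 mm along tool +x. Now the phone's pose: masks and zoomed crops from both fixed cameras.

```bash
python3 - <<'E'
from h import *
out=[]
for n,(r,c) in(("scene",(190,340)),("side",(225,170))):
    im=capture(n).copy()
    for q in("lens","tripod"):
        for o in cut_out(q,n)[:2]: print(n,q,np.round(o["extent"]),round(o["confidence"],2),o["mask"].sum())
    o=[x for x in cut_out("lens",n)]
    if o: np.save(f"mask_{n}.npy",o[0]["mask"])
    print([ (np.round(x["location"],1),round(x["confidence"],2)) for x in mark_of("lens",n)[:2]],[ (np.round(x["location"],1)) for x in mark_of("tripod",n)[:1]])
    np.save(f"im_{n}.npy",im)
    w=im[r-50:r+50,c-33:c+33]; out.append(cv2.resize(w,(396,600),interpolation=cv2.INTER_CUBIC))
cv2.imwrite("pics/phone.png",np.hstack(out))
E
```

```text
scene lens [308. 160. 349. 226.] 0.69 765
scene lens [331. 159. 355. 199.] 0.62 610
scene tripod [312. 158. 351. 222.] 0.9 783
[(array([168.4, 342.8]), 0.76)] [array([206.9, 331.2])]
side lens [154. 199. 186. 244.] 0.63 902
side tripod [156. 200. 207. 273.] 0.67 1283
[(array([361.3, 156.6]), 0.59)] [array([256.9, 181. ])]
```

View pics/phone.png

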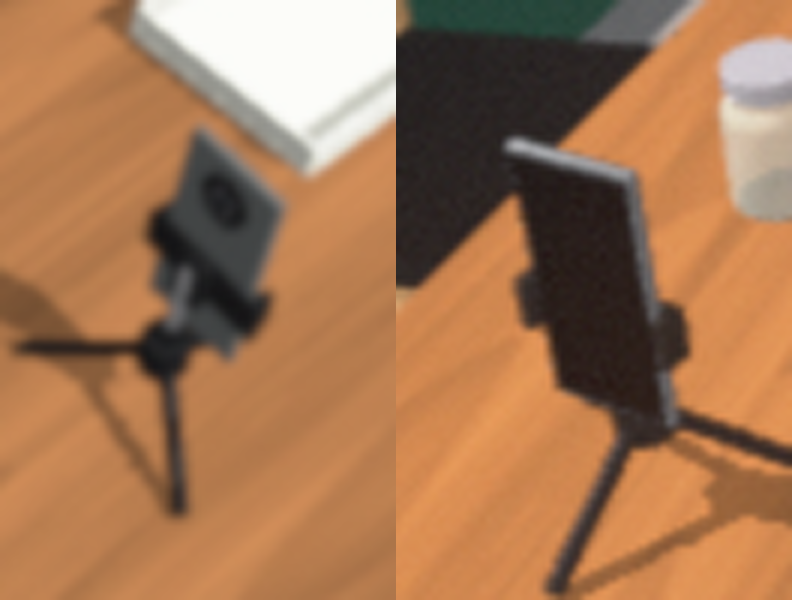

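Scene crop: the phone's back faces this camera, with top corners at (340,161) and (354.5,174), the lens at (344,173), and feet at (309.5,198) and (337,225). Side crop: top corners at (156,199) and (177,204), a foot at (164,273), and a second foot near (208,253).

```bash
python3 - <<'E'
from h import *
from scipy.optimize import least_squares
np.set_printoptions(precision=4,suppress=True)
for n,p in(("scene",(198,309.5)),("scene",(225.3,336.7)),("side",(273,163.7)),("side",(252.8,208))): print(n,atz(n,p,.005))
C={n:cam(n) for n in("scene","side")}
# lens frame: x into phone, back face x=0; y left when looking along +x
def pts(v):
    x,y,z,a=v; ex=np.array([np.cos(a),np.sin(a),0]); ey=np.array([-np.sin(a),np.cos(a),0]); L=np.array([x,y,z]); Z=np.array([0,0,1])
    T=L-.010*ex; T[2]=.005
    f=[T+.085*(np.cos(b)*ex+np.sin(b)*ey) for b in(0,2*np.pi/3,-2*np.pi/3)]
    return [("scene",L,(344.3,173)),("scene",L+.037*ey+.03*Z,(340,161.3)),("scene",L-.037*ey+.03*Z,(354.5,174.2)),
     ("side",L-.037*ey+.03*Z+.004*ex,(156.3,198.7)),("side",L+.037*ey+.03*Z+.004*ex,(176.7,203.7)),
     ("side",f[0],(163.7,272)),("side",f[1],(208,252.8)),("scene",f[1],(309.5,198)),("scene",f[2],(336.7,225))]
def res(v): return np.concatenate([proj(n,p,C[n])-q for n,p,q in pts(v)])
for a0 in(.8,1.3,1.8):
    r=least_squares(res,[.725,.2,.2,a0],loss="soft_l1",x_scale=[.01,.01,.01,.1]); print(r.x,np.degrees(r.x[3]),r.cost); 
print(res(r.x).reshape(-1,2))
E
```

```text
scene [0.6449 0.1423 0.005 ]
scene [0.7963 0.1295 0.005 ]
side [0.7294 0.2704 0.005 ]
side [0.6396 0.1498 0.005 ]
[0.7244 0.1949 0.1918 1.4774] 84.65144148677354 7.024693973382119
[0.7244 0.1949 0.1918 1.4774] 84.6514426601944 7.024693973381705
[0.7244 0.1949 0.1918 1.4774] 84.65144357686401 7.024693973381732
[[-0.9135  0.3033]
 [-2.4078 -0.3016]
 [-1.7026  0.6332]
 [-0.7072 -0.7086]
 [ 0.3589 -0.1808]
 [-0.424   0.655 ]
 [-1.8075 -0.488 ]
 [ 1.5274 -0.8113]
 [ 0.412  -1.289 ]]
```

Lens fit: (0.724, 0.195, 0.192), yaw 84.7°, residuals 1–2 px. So the TCP target is about (0.653, 0.044, 0.177) with tool x yaw -5.3°.

```bash
python3 -m creep '[0,0,4,20,-6,2,1, 0,0,10,56,-16,6,1, 0,0,18,99,-28,10,1, 0,0,26,145,-40,15,1, 0,0,34,191,-53,20,1, 0,0,42,238,-66,24,1, 0,0,50,277,-77,29,1, 0,0,55,304,-85,31,1]' && python3 -m creep '[0,0,0,0,0,0,1,0,0,0,0,0,0,1]'
python3 - <<'E'
from h import *
np.set_printoptions(precision=4,suppress=True)
s=telemetry.state(); KV=cam("wrist"); Rt=R.from_rotvec(s["ee_rot"]).as_matrix()
print("tool yaw",np.degrees(np.arctan2(Rt[1,0],Rt[0,0])),"delta mm",1e3*Rt.T@(np.array([.653,.044,.177])-s["tcp_pos"]))
ims=[]
for n in("wrist","scene","side"):
    im=capture(n); ims.append(im)
    for q in("mallet","teeth","lens"): print(n,q,[(np.round(r["location"],1),round(r["confidence"],2)) for r in mark_of(q,n)[:2]])
    for x,y in((0,0),(0,.037)):
        print("  exp",proj(n,s["tcp_pos"]+Rt@np.array([.057+x,-y,-.015]),KV if n=="wrist" else None)[::-1])
a=cv2.resize(ims[1][110:260,230:380],(400,400)); b=cv2.resize(ims[2][100:250,140:290],(400,400))
cv2.imwrite("pics/p3.png",np.hstack([a,b]))
E
```

```text
time_s: 7.15
tcp_pos: [0.6445, 0.0236, 0.1808]
ee_rot: [-3.139, 0.031, 0.001]
force: [-0.7, -0.4, -4.9]
finger_gap: 0.0207
finger_force: 98.2
time_s: 7.35
tcp_pos: [0.644, 0.0199, 0.1809]
ee_rot: [3.141, -0.026, -0.001]
force: [0.2, -1.1, -4.8]
finger_gap: 0.0206
finger_force: 98.5
tool yaw -0.9536532339748629 delta mm [  8.6081 -24.2692   3.9363]
wrist mallet [(array([150.5, 253.9]), 0.69)]
wrist teeth [(array([148.7, 164.5]), 0.89)]
wrist lens []
  exp [146.6464 251.2856]
  exp [146.6744 160.6392]
scene mallet [(array([192.8, 301.4]), 0.69)]
scene teeth [(array([192.5, 308.7]), 0.61), (array([188. , 288.7]), 0.48)]
scene lens [(array([167.3, 343.9]), 0.83)]
  exp [196.0189 302.9346]
  exp [190.1206 310.8571]
side mallet [(array([180.3, 205.5]), 0.91)]
side teeth [(array([184.7, 200.7]), 0.87)]
side lens [(array([206.9, 164.5]), 0.93)]
  exp [178.866  202.5972]
  exp [184.5055 197.3075]
```

View pics/p3.png

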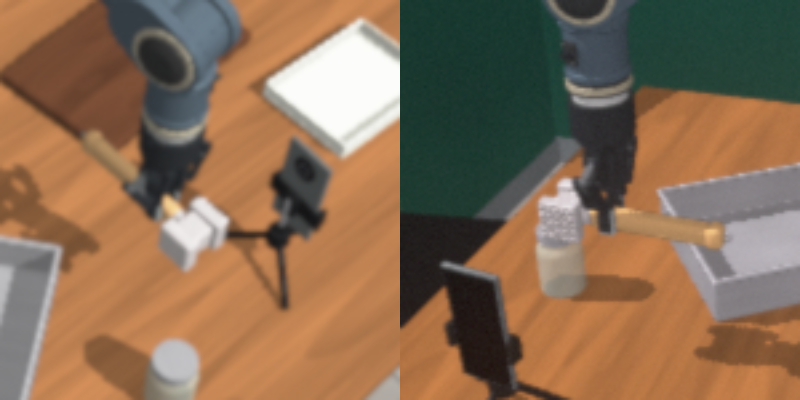

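The toothed face (side crop, around (560,215)) points at the phone and the handle looks level. The head is about 3 mm nearer the robot than modelled. Final correction and check:

```bash
python3 -m creep '[0,0,1,2,-6,1,1, 0,0,2.5,6,-14,2,1, 0,0,4,10,-21,3,1, 0,0,4.4,11,-24,3.5,1, 0,0,4.4,11,-24,3.5,1, 0,0,4.4,11,-24,3.5,1,0,0,4.4,11,-24,3.5,1,0,0,4.4,11,-24,3.5,1]'
python3 - <<'E'
from h import *
np.set_printoptions(precision=4,suppress=True)
s=telemetry.state(); KV=cam("wrist"); Rt=R.from_rotvec(s["ee_rot"]).as_matrix()
print("tool yaw",np.degrees(np.arctan2(Rt[1,0],Rt[0,0])),s["tcp_pos"],Rt[:,2])
ims={}; D={}
for n in("wrist","scene","side"):
    ims[n]=capture(n)
    for q in("mallet","teeth","lens"):
        r=mark_of(q,n); D[n,q]=r[0]["location"] if r else None; print(n,q,r and (np.round(r[0]["location"],1),round(r[0]["confidence"],2)))
for q in("mallet","teeth","lens"):
    if all(D[n,q] is not None for n in("scene","side")):
        print(q,*tri([ray(n,D[n,q],KV if n=="wrist" else None) for n in("scene","side","wrist") if D[n,q] is not None]))
for x in(0,-.04,-.19): print("axis exp",proj("side",s["tcp_pos"]+Rt@np.array([.055+x,0,-.015])))
b=cv2.resize(ims["side"][130:250,140:300],(800,600)); 
for x in(0,-.04,-.19):
    u=(proj("side",s["tcp_pos"]+Rt@np.array([.055+x,0,-.015]))-[140,130])*5; cv2.circle(b,tuple(int(v) for v in u),4,(0,0,255),-1)
cv2.imwrite("pics/p4.png",b)
E
```

```text
time_s: 8.75
tcp_pos: [0.6556, 0.042, 0.1779]
ee_rot: [3.138, -0.152, 0.0]
force: [0.4, 0.6, -4.6]
finger_gap: 0.0203
finger_force: 98.6
tool yaw -5.544349244211702 [0.6556 0.042  0.1779] [ 0.0001 -0.0003 -1.    ]
wrist mallet (array([148.8, 253.8]), 0.6)
wrist teeth (array([148.3, 164.7]), 0.64)
wrist lens (array([272.1, 254.5]), 0.69)
scene mallet (array([195.7, 311.3]), 0.59)
scene teeth (array([192. , 318.5]), 0.7)
scene lens (array([169.6, 344.3]), 0.73)
side mallet (array([182.7, 201.2]), 0.58)
side teeth []
side lens []
mallet [0.7091 0.0373 0.1899] [np.float64(0.009650233648768611), np.float64(0.010137430320601215), np.float64(0.0024515358688988573)]
axis exp [197.6692 181.9113]
axis exp [208.3408 184.3447]
axis exp [250.9187 194.0538]
```

View pics/p4.png

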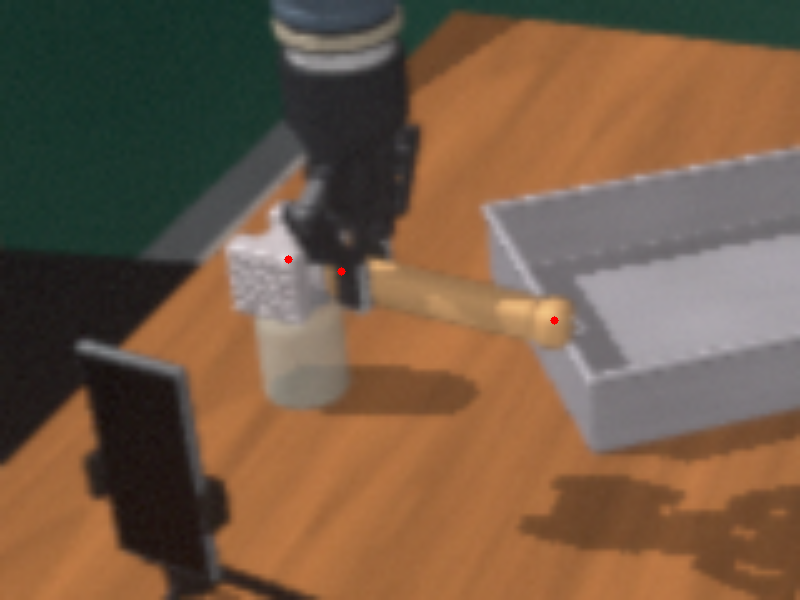

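The modelled handle axis (red dots from (288,259) to (554,320)) runs along the handle, so it is level. The triangulated head (0.709, 0.037, 0.190) is within 3 mm of its target. Handing in.

```bash
python3 -c "
from workcell import bot
print(bot.close_job())"
```

```text
the job is handed in; nothing more can be done
None
```

The job is handed in: the mallet is held still by its handle in front of the phone, toothed face towards the lens and handle level; my last measurements put the teeth about 12 cm from the lens and the head within about 3 mm of target, but the verdict was not shown.

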